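Draw the roller axle from a pipe rest and hang it on the rack

TASK

The roller of the blue pipe rest is to be changed: get its steel axle straight out of the two bearing blocks and hang it on the empty middle pair of forked hooks on the rack, between the two spare axles. The axle comes out towards one side only and this cannot be seen, so feel which way it gives when its stubs are pressed; draw it out in line without forcing it sideways against the blocks, and never let it fall. Leave the loose roller in its cradle and do not shift the spare axles.

Things in the scene. Friction and masses are not known exactly. Their poses are not given: they have to be found in the camera images.
- stand: Blue pipe-rest stand, fixed: base plate 100 x 152 x 12 mm and two upright bearing blocks 60 mm (x) x 32 mm (y), tops 99 mm above the bench, outer faces 66 and inner faces 34 mm either side of the middle. Origin: centre of its underside; z up; bores along its y. The axle slides out freely (1 to 4 N) through one block; in the other a hidden stop halts it dead after 1 to 5 mm. Which one varies.
- stand_bore (a point): Middle of the stand on the common bore axis, 75 mm above the bench; same axes as the stand, bores along y. Bores are 17.5 mm across (0.75 mm play round the axle) with a keyway 11 mm high on both sides for the axle's cross pins; keep those level. From outside both blocks look the same. The axle is out once its centre is over 142 mm from here; let go half drawn, it stays, drooping 4 degrees.
- axle_mid (a point): Centre of the loose steel axle: bar 16 mm diameter, 152 mm long along its y, about 0.24 kg, lying in the bores. At the start 8 to 12 mm of each bevelled end stands out; pressing one end flush makes the other stand out 20 mm, enough to grip. Two level brass cross pins (6 mm diameter, 30 mm long, along its x) 29 mm either side of the centre; plain elsewhere, so it can be gripped at its centre.
- roller_mid (a point): Centre of the loose dark steel roller (68 mm diameter, 54 mm long along y, hole 40 mm, 0.55 kg) round the axle between the blocks. It lies in a V cradle of the stand, top 109 mm above the bench, clear of the axle, and stays there when the axle is out.
- rack_slot (a point): Where the axle's centre lies when hung in the middle place of the fixed rack, 108 mm above the bench. V-shaped forked hooks 50 mm either side of here along x: the axle lies along this x axis (either way round). Fork tips 118 mm above the bench, mouth 28 mm wide, places 60 mm apart along y; open below the axle down to the 28 mm high foot. Base 130 x 200 mm.
- spare_l_mid (a point): Centre of the spare axle (same shape, darker) that hangs in the place 60 mm to +y of the middle one. It lies loose in its hooks.
- spare_r_mid (a point): Centre of the spare axle that hangs in the place 60 mm to -y of the middle one. It lies loose in its hooks.

How it is judged:
On the way:
1. the axle is clear of the stand (centre more than 140 mm from the middle of the bore) (distance between axle_mid and stand_bore above 0.14 m), for 0.1 s.
At the end, for the whole second after the job is handed in: The axle hangs in the middle pair of hooks: its centre within 15 mm along and 6 mm across and in height of the middle place, lying along it within 0.08 rad; the spare axles are within 12 mm and the roller within 20 mm of where they were (x of axle_mid in the frame of rack_slot between -0.015 and 0.015 m and y of axle_mid in the frame of rack_slot between -0.006 and 0.006 m and z of axle_mid in the frame of rack_slot between -0.006 and 0.006 m and angle between the y axis of axle_mid and the x axis of rack_slot, either way round below 0.08 rad and distance of roller_mid from where it was at the start of the episode below 0.02 m and distance of each of spare_l_mid, spare_r_mid from where it was at the start of the episode below 0.012 m); the robot touches nothing.
It fails at once if the axle is forced against the stand (more than 50 N) (contact force between axle and stand above 50 N).
It fails at once if the axle falls (centre lower than 45 mm above the bench) (height (world z) of axle_mid below 0.045 m).
It fails at once if the roller is moved more than 20 mm (distance of roller_mid from where it was at the start of the episode above 0.02 m).
It fails at once if a spare axle is shifted more than 12 mm (distance of any of spare_l_mid, spare_r_mid from where it was at the start of the episode above 0.012 m).
It also fails if it takes over 69 s, if anything falls off the work surface, if the arm or the gripper's body presses on something with over 40 N, if the wrist force passes 120 N, or if a joint passes its speed limit or range.

ROBOT

A 7-joint arm with a two-finger parallel gripper is mounted at the origin on the work surface. World frame = base frame: x ahead of the robot, y to its left, z up, the work surface at z = 0. Lengths are in m, angles in rad, forces in N, time in s.
With the tool pointing down it reaches from about 0.4 to 0.925 m from the base axis. Payload 5.6 kg.
Tool frame: the origin (TCP) lies midway between the tips of the shut fingers; the grasp point (between the pads) lies 19 mm behind it; z points along the fingers, y is the line along which they close (so a half turn about z gives the same grasp; the last joint's range is limited). The gripper opens to 85 mm and grips with 20 to 120 N. Pads are 22 mm wide; open, the fingers measure 114 mm over their backs; the gripper's body (76 mm by 85 mm) begins 54 mm behind the grasp point. The pads swing forward as they close: fully open they stand 13 mm farther back than shut.
Start: joints at [-0.043, 0.468, -0.012, 1.603, 0.006, 1.071, -0.056], TCP at [0.65, -0, 0.231] pointing down, gripper open.
Joint ranges: [-2.53, 2.53], [-0.31, 2.02], [-1.57, 1.55], [0.28, 2.44], [-1.29, 4.43], [0.15, 1.84], [-2.92, 2.92]. Speed limits (rad/s): [2.57, 2.57, 3.14, 3.14, 3.14, 3.14, 3.14].

INTERFACE

Orientations are given as a unit quaternion [w, x, y, z].
In Python, from cell import manip gives the robot as it stands.
- The arm moves only by the tool play_rows, never from a script. Its argument "commands" is a list of rows, each a list of 7 numbers: the shift along the tool's x, y, z normalised to -1 to 1, where 1 is 300 mm, then the turn, a rotation vector about the tool's x, y, z normalised to -1 to 1, where 1 is 360 degrees, then the closure in counts, from 0 (fully open) to 255 (shut). A call has 1 to 12 rows; each row shifts and turns the commanded pose from where the row before left it, along the tool's axes as they then stand; what a row does not reach is not made up. A row lasts 1/8 s, in which the tool goes at most 62.5 mm and 10.7 degrees, less where a joint would pass 70% of its speed; a pose out of reach is approached as far as the arm can. A call with a number of a shift or a turn outside -1 to 1 is refused whole. A call with a gripper value outside its range is refused whole. The fingers move at their own pace and stop on an object; the grip force is fixed at half the most. Time passes only in rows, so rows that do not move let the fingers close. It gives the time, the measured TCP pose, the force, the opening and the grip force at its end, in the units of the state.
- manip.read_state(): the state, without advancing time (a new reading comes with each control period).
- manip.camera(name): name is "scene" or "side" or "wrist"; returns the picture (400x640x3 uint8, red, green, blue); there is no depth.
- manip.camera_info(name): a dict with "intrinsics" (3x3 intrinsics, pixels), "k1" (the pictures are not rectified: a ray, as slopes to the right and down, at radius r is drawn at 1 + k1 r^2 times it, then the intrinsics apply), "extrinsics" (4x4, takes a point from world to camera coordinates). Camera axes: x right, y down, z forward; pixel columns grow to the right and rows downward; lengths in m; the calibration is good to about 2 mm. A picture is of the moment at which its call begins: read the wrist's pose just before it. camera_info takes no time and is no camera call; for the wrist camera it gives the pose at the moment of the call.
- manip.finish_job(): hands the job in; it is judged then, once.
The state is a dict: "time": time; "qpos": joint angles; "qvel": joint speeds; "joint_torque": joint torques, N m; "position": TCP position; "tool_rot": TCP orientation; "contact_force": force on the tool from outside, world axes, zero at the start; "moment": the same for the moment, N m; "finger_gap": finger opening in m; "grip_force": force on a finger pad.
Only numpy, scipy, OpenCV 4.12 (cv2) and the standard library are available. Lean on these libraries where they do the work, as an engineer would, in place of code of your own. Each camera call takes 0.05 s, during which the arm holds its last target. There are 200 camera calls.

## Working session

There is one attempt and no reset: what is moved stays moved. The work goes in short steps, Python scripts to look and compute and a tool call to move; the robot and the scene stay as the last step left them, time stands still between calls to the robot, and variables do not carry over. Pictures are saved under pics/ and viewed, at most 10 in all, crops included, and the job is handed in when it is done.

Besides the shell and the picture viewer there is one more tool, called after ">>>" in YAML: its name, and indented under it one key for each argument. play_rows: Moves the arm, as the interface text tells. Scaled input: -1 to 1 covers 300 mm each way for a shift and 360 degrees each way for a turn. Its arguments: {"type":"object","properties":{"commands":{"type":"array"}},"required":["commands"]}

```bash
mkdir -p pics; ls
cat > h.py <<'E'
import numpy as np, cv2
from cell import manip
def info(n):
    i=manip.camera_info(n); return np.array(i["intrinsics"]),i["k1"],np.array(i["extrinsics"])
def ray(I,uv):
    K,k1,E=I
    d=np.linalg.inv(K)@[uv[0],uv[1],1]; d=d[:2]; s=d.copy()
    for _ in range(20): s=d/(1+k1*(s@s))
    R=E[:3,:3];t=E[:3,3]
    return -R.T@t, R.T@np.r_[s,1]
def onz(I,uv,z):
    o,d=ray(I,uv); return o+d*(z-o[2])/d[2]
def proj(I,p):
    K,k1,E=I
    c=E[:3,:3]@p+E[:3,3]; s=c[:2]/c[2]; s=s*(1+k1*(s@s)); return (K@np.r_[s,1])[:2]
def snap(n,f):
    I=info(n); im=manip.camera(n); cv2.imwrite(f"pics/{f}.png",im[:,:,::-1]); np.savez(f"pics/{f}.npz",K=I[0],k=I[1],E=I[2]); return I,im
def load(f):
    z=np.load(f"pics/{f}.npz"); return (z["K"],float(z["k"]),z["E"]),cv2.imread(f"pics/{f}.png")
E
python3 - <<'E'
from h import *
s=manip.read_state(); print(s)
ims=[]
for n in ["scene","side","wrist"]:
    I,im=snap(n,n+"0"); ims.append(im[:,:,::-1]); print(n,(-I[2][:3,:3].T@I[2][:3,3]).round(3),I[2][2,:3].round(2))
E
```

```text
pics
{'time': 0.0, 'qpos': array([-0.04301301,  0.46840579, -0.01157494,  1.60362895,  0.00598363,
        1.07142493, -0.05631094]), 'qvel': array([-0.00068204, -0.00182814, -0.00043219, -0.00038872, -0.00057475,
       -0.00123389,  0.00023467]), 'joint_torque': array([-1.81076980e-04, -5.32374322e+01,  2.12178100e-02, -2.51299274e+01,
        1.13576866e-02,  7.69772858e-03, -1.10212341e-06]), 'position': array([ 6.49430155e-01, -7.33929687e-05,  2.30317553e-01]), 'tool_rot': array([-6.02210959e-04,  7.07139937e-01,  7.07073030e-01, -6.90673426e-04]), 'contact_force': array([0.23589004, 0.67438138, 0.32773639]), 'moment': array([ 0.03409329, -0.00502241,  0.01288755]), 'grip_force': 0.0, 'finger_gap': 0.08541153194302854}
scene [0.888 0.312 0.622] [-0.46 -0.46 -0.76]
side [0.358 0.459 0.513] [ 0.33 -0.72 -0.61]
wrist [0.649 0.08  0.373] [-0.   -0.31 -0.95]
```

View pics/scene0.png

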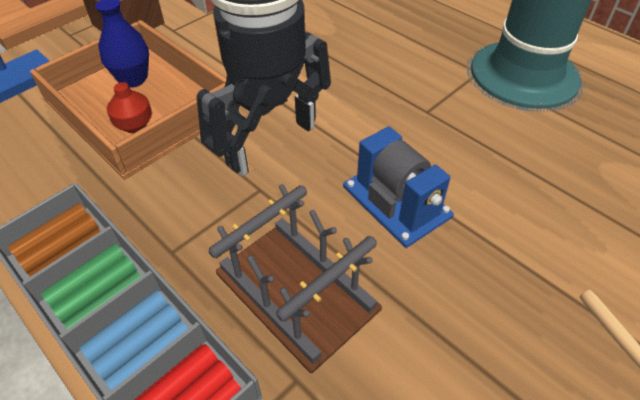

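View pics/side0.png

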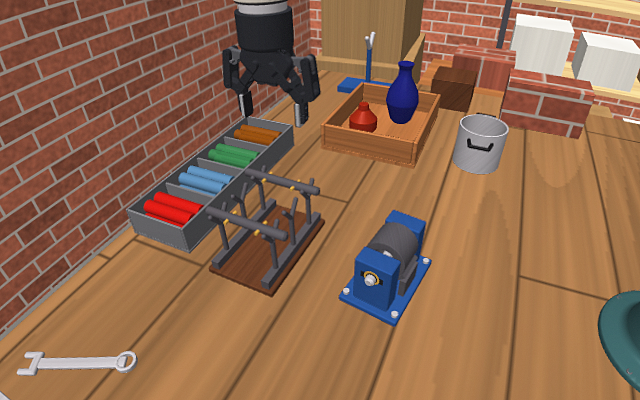

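The scene view shows the stand at about (400,185), with its near stub at (436,199). The rack is at about (300,280), with spares at (258,222) and (328,278). The side view shows the stand at (387,265) and the rack at (265,235). Next I'll enlarge these areas to pick points.

Run:
```python
from h import *
def crop(f,x,y,w,h):
    return cv2.resize(load(f)[1][y:y+h,x:x+w],(400,300),interpolation=cv2.INTER_CUBIC)
a=np.hstack([crop("scene0",335,120,133,100+0),crop("side0",325,205,133,100)]) # x3 
a=np.hstack([cv2.resize(load("scene0")[1][120:250,335:465],(400,400),interpolation=2),cv2.resize(load("side0")[1][203:333,325:455],(400,400),interpolation=2)])
cv2.imwrite("pics/c1.png",a)
b=np.hstack([cv2.resize(load("scene0")[1][180:380,200:400],(400,400),interpolation=2),cv2.resize(load("side0")[1][150:300,190:340],(400,400),interpolation=2)])
cv2.imwrite("pics/c2.png",b)
```

```text
(no output)
```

View pics/c1.png

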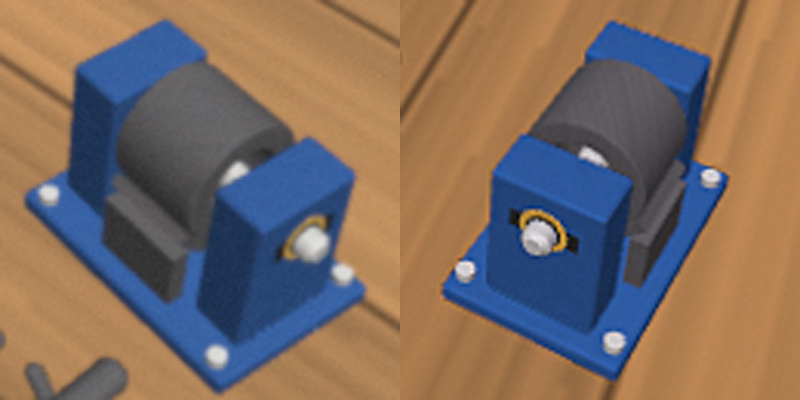

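View pics/c2.png

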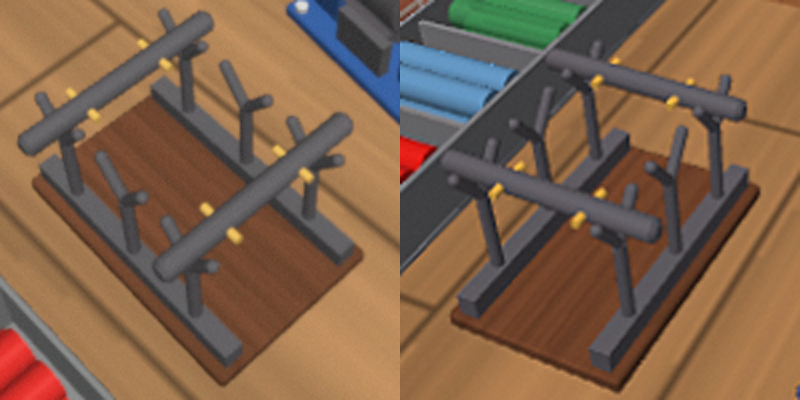

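c1 shows the block tops clearly, with the near stub at (313,243) in the scene half and (136,238) in the side half. c2 shows both spares with brass pin pairs, which are good for finding the axle centres. I'll turn these into points.

Run:
```python
from h import *
S=load("scene0")[0]; D=load("side0")[0]
f=130/400
s1=lambda p:(p[0]*f+335-.3,p[1]*f+120-.3); d1=lambda p:((p[0]-400)*f+325-.3,p[1]*f+203-.3)
print("tops z=.099")
for nm,L in (("sc far",[(77,70),(165,20),(205,52),(117,103)]),("sc near",[(215,195),(308,138),(354,172),(262,234)])):
    P=np.array([onz(S,s1(p),.099) for p in L]); print(nm,P[:,:2].round(4).tolist(),P.mean(0)[:2].round(4))
for nm,L in (("sd far",[(610,20),(710,58),(702,95),(588,52)]),("sd near",[(525,134),(632,180),(612,213),(494,172)])):
    P=np.array([onz(D,d1(p),.099) for p in L]); print(nm,P[:,:2].round(4).tolist(),P.mean(0)[:2].round(4))
def tri(I,a,J,b):
    o,d=ray(I,a);p,e=ray(J,b); A=np.c_[d,-e]; t=np.linalg.lstsq(A,p-o,rcond=None)[0]
    x=o+d*t[0];y=p+e*t[1]; return ((x+y)/2).round(4),np.linalg.norm(x-y).round(4)
print("stub end",tri(S,s1((315,244)),D,d1((537,239))))
s2=lambda p:(p[0]/2+200,p[1]/2+180); d2=lambda p:((p[0]-400)*.375+190,p[1]*.375+150)
sc={"A":[(221,223),(294,166)],"B":[(83,104),(154.5,55)]}
sd={"A":[(507,178),(591,206)],"B":[(605,72),(681,92)]}
for k in sc: print(k,"sc",[onz(S,s2(p),.108)[:2].round(4) for p in sc[k]])
for k in sd: print(k,"sd",[onz(D,d2(p),.108)[:2].round(4) for p in sd[k]])
```

```text
tops z=.099
sc far [[0.4603, -0.0369], [0.4033, -0.0298], [0.4074, -0.0011], [0.4637, -0.0085]] [ 0.4337 -0.0191]
sc near [[0.4769, 0.0608], [0.4192, 0.0692], [0.4219, 0.0968], [0.4804, 0.0898]] [0.4496 0.0791]
sd far [[0.4594, -0.0384], [0.4029, -0.0287], [0.4006, 0.0005], [0.4627, -0.0088]] [ 0.4314 -0.0188]
sd near [[0.4733, 0.0605], [0.4178, 0.0696], [0.4208, 0.0926], [0.4785, 0.0896]] [0.4476 0.0781]
stub end (array([0.4517, 0.1017, 0.0773]), np.float64(0.0007))
A sc [array([0.6891, 0.0932]), array([0.6317, 0.0966])]
B sc [array([ 0.6907, -0.0282]), array([ 0.6329, -0.0257])]
A sd [array([0.6904, 0.0915]), array([0.6308, 0.0929])]
B sd [array([ 0.6921, -0.0273]), array([ 0.6338, -0.0268])]
```

>>> play_rows:
  commands:
    - [0, 0, 0, 0, 0, 0.0247, 255]
    - [0.054, -0.117, 0, 0, 0, 0, 255]
    - [0.054, -0.117, 0, 0, 0, 0, 255]
    - [0.054, -0.117, 0, 0, 0, 0, 255]
    - [0.054, -0.117, 0, 0, 0, 0, 255]
    - [0.054, -0.117, 0, 0, 0, 0, 255]
    - [0.054, -0.117, 0, 0, 0, 0, 255]
    - [0, 0, 0, 0, 0, 0, 255]

```text
time: 1.15
position: [0.4549, 0.1302, 0.2313]
tool_rot: [-0.0, 0.758, 0.652, -0.0]
contact_force: [0.8, -0.6, -0.0]
finger_gap: -0.0002
grip_force: 0.0
```

```bash
cat >> h.py <<'E'
from scipy.spatial.transform import Rotation as Rn
C=np.array([.4406,.0298,.075]); YAW=-.155
U=np.array([-np.sin(YAW),np.cos(YAW),0]); V=np.array([np.cos(YAW),np.sin(YAW),0])
def st():
    s=manip.read_state(); q=s["tool_rot"]; R=Rn.from_quat([q[1],q[2],q[3],q[0]]).as_matrix(); return s,np.array(s["position"]),R
def rep(target=None,axis=None):
    s,p,R=st(); d=p-C
    print("t",round(s["time"],2),"p",p.round(4),"bore u,v,z mm",(1e3*np.array([d@U,d@V,p[2]])).round(1),"F u,v,z",np.array([s["contact_force"]@U,s["contact_force"]@V,s["contact_force"][2]]).round(1),"M",np.array(s["moment"]).round(2),"gap",round(1e3*s["finger_gap"],1),"grip",round(s["grip_force"],1))
    print("toolx",R[:,0].round(3),"toolz",R[:,2].round(4))
    if target is not None: print("delta tool norm",((R.T@(np.array(target)-p))/.3).round(4))
E
python3 - <<'E'
from h import *
t=C+.1*U; t[2]=.062; rep(t)
snap("wrist","w1")
E
```

```text
t 1.15 p [0.4549 0.1302 0.2313] bore u,v,z mm [101.4  -1.4 231.3] F u,v,z [-0.5  0.9 -0. ] M [-0.01 -0.04  0.01] gap -0.2 grip 0.0
toolx [0.15  0.989 0.   ] toolz [-8.e-04  3.e-04 -1.e+00]
delta tool norm [-0.0049  0.0051  0.5643]
```

View pics/w1.png

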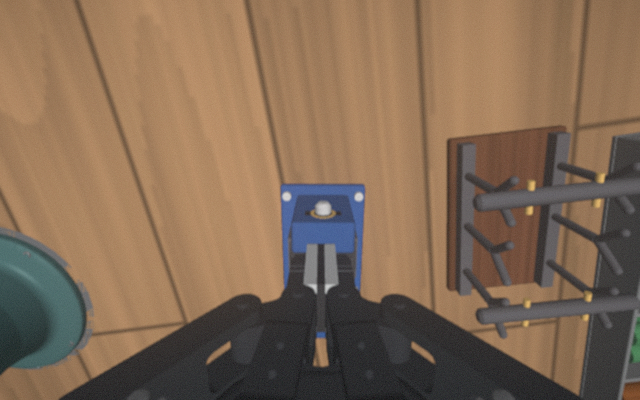

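The wrist view shows the stand square to the tool, with the stub end at (323,209). I'll check it and then descend.

Run:
```python
from h import *
I,_=load("w1")
for uv,z in (((323,209),.075),((287,197),.017),((359,197),.017),((297,197),.099),((352,197),.099)):
    p=onz(I,uv,z); d=p-C; print(uv,p.round(4),(d@U).round(4),(d@V).round(4))
# rack: pins of two spares
for uv in ((530,198),(598,190),(527,314),(587,302)): print(uv,onz(I,uv,.108).round(4))
```

```text
(323, 209) [0.4508 0.0983 0.075 ] 0.0693 -0.0005
(287, 197) [0.4087 0.0978 0.017 ] 0.0622 -0.042
(359, 197) [0.4914 0.0852 0.017 ] 0.0626 0.0416
(297, 197) [0.4307 0.122  0.099 ] 0.0896 -0.024
(352, 197) [0.4794 0.1146 0.099 ] 0.0898 0.0252
(530, 198) [0.6314 0.0937 0.108 ]
(598, 190) [0.689  0.0924 0.108 ]
(527, 314) [ 0.6345 -0.0285  0.108 ]
(587, 302) [ 0.6916 -0.0231  0.108 ]
```

>>> play_rows:
  commands:
    - [-0.005, 0.005, 0.1, 0, 0, 0, 255]
    - [0, 0, 0.12, 0, 0, 0, 255]
    - [0, 0, 0.12, 0, 0, 0, 255]
    - [0, 0, 0.12, 0, 0, 0, 255]
    - [0, 0, 0.1, 0, 0, 0, 255]
    - [0, 0, 0, 0, 0, 0, 255]

```text
time: 1.95
position: [0.4575, 0.1254, 0.0613]
tool_rot: [-0.001, 0.76, 0.65, -0.002]
contact_force: [0.9, -0.4, 0.7]
finger_gap: -0.0001
grip_force: 0.0
```

```bash
python3 -c "
from h import *
rep()"
```

```text
t 1.95 p [0.4575 0.1254 0.0613] bore u,v,z mm [97.1  1.9 61.3] F u,v,z [-0.2  1.   0.7] M [ 0.01  0.04 -0.02] gap -0.1 grip 0.0
toolx [ 0.156  0.988 -0.003] toolz [-0.0043 -0.002  -1.    ]
```

>>> play_rows:
  commands:
    - [-0.01, -0.005, 0, 0, 0, 0, 255]
    - [-0.01, 0, 0, 0, 0, 0, 255]
    - [-0.005, 0, 0, 0, 0, 0, 255]
    - [0, 0, 0, 0, 0, 0, 255]

```text
time: 2.45
position: [0.456, 0.1196, 0.0639]
tool_rot: [0.0, 0.76, 0.65, 0.001]
contact_force: [0.4, 0.5, -0.0]
finger_gap: 0.0002
grip_force: 0.0
```

```bash
python3 -c "
from h import *
rep()"
```

```text
t 2.45 p [0.456  0.1196 0.0639] bore u,v,z mm [91.1  1.3 63.9] F u,v,z [ 0.6  0.3 -0. ] M [-0.02  0.01  0.01] gap 0.2 grip 0.0
toolx [0.155 0.988 0.   ] toolz [ 1.2e-03  3.0e-04 -1.0e+00]
```

>>> play_rows:
  commands:
    - [-0.004, 0, 0, 0, 0, 0, 255]
    - [-0.004, 0, 0, 0, 0, 0, 255]
    - [0, 0, 0, 0, 0, 0, 255]

```text
time: 2.82
position: [0.4552, 0.1172, 0.0633]
tool_rot: [0.0, 0.76, 0.65, -0.0]
contact_force: [0.2, -0.2, -0.7]
finger_gap: 0.0001
grip_force: 0.0
```

```bash
python3 -c "
from h import *
rep()"
```

```text
t 2.83 p [0.4552 0.1172 0.0633] bore u,v,z mm [88.6  0.9 63.3] F u,v,z [-0.1  0.2 -0.7] M [-0.01 -0.   -0.01] gap 0.1 grip 0.0
toolx [ 0.155  0.988 -0.   ] toolz [-0.e+00 -1.e-04 -1.e+00]
```

>>> play_rows:
  commands:
    - [-0.004, 0, 0, 0, 0, 0, 255]
    - [-0.004, 0, 0, 0, 0, 0, 255]
    - [0, 0, 0, 0, 0, 0, 255]

```text
time: 3.2
position: [0.4548, 0.115, 0.0633]
tool_rot: [-0.0, 0.76, 0.65, 0.0]
contact_force: [0.4, 0.3, -0.4]
finger_gap: -0.0
grip_force: 0.4
```

>>> play_rows:
  commands:
    - [-0.004, 0, 0, 0, 0, 0, 255]
    - [-0.004, 0, 0, 0, 0, 0, 255]
    - [0, 0, 0, 0, 0, 0, 255]

```text
time: 3.58
position: [0.4544, 0.1123, 0.0633]
tool_rot: [0.0, 0.76, 0.65, -0.0]
contact_force: [0.2, 0.3, -0.2]
finger_gap: 0.0002
grip_force: 0.2
```

>>> play_rows:
  commands:
    - [-0.004, 0, 0, 0, 0, 0, 255]
    - [-0.004, 0, 0, 0, 0, 0, 255]
    - [0, 0, 0, 0, 0, 0, 255]

```text
time: 3.95
position: [0.4541, 0.11, 0.0633]
tool_rot: [0.0, 0.76, 0.65, -0.0]
contact_force: [-0.3, 0.8, -0.7]
finger_gap: 0.0
grip_force: 0.2
```

>>> play_rows:
  commands:
    - [-0.004, 0, 0, 0, 0, 0, 255]
    - [-0.004, 0, 0, 0, 0, 0, 255]
    - [0, 0, 0, 0, 0, 0, 255]

```text
time: 4.32
position: [0.4537, 0.1076, 0.0633]
tool_rot: [0.0, 0.76, 0.65, -0.0]
contact_force: [1.0, 1.0, 0.8]
finger_gap: -0.0002
grip_force: 0.2
```

Run:
```python
from h import *
I,a=snap("side","s2"); J,b=snap("scene","s2b")
rep()
print(proj(I,C+.076*U),proj(J,C+.076*U),proj(I,st()[1]))
cv2.imwrite("pics/c3.png",np.hstack([cv2.resize(a[203:333,305:435,::-1],(400,400),interpolation=2),cv2.resize(b[120:250,375:505,::-1],(400,400),interpolation=2)]))
```

```text
t 4.42 p [0.4537 0.1076 0.0633] bore u,v,z mm [78.9  0.9 63.3] F u,v,z [ 1.  -0.1  0.5] M [ 0.05  0.03 -0.  ] gap -0.2 grip 0.1
toolx [ 0.155  0.988 -0.   ] toolz [-1.e-04 -3.e-04 -1.e+00]
[368.11094907 282.72089123] [438.48389137 201.7793854 ] [366.11811491 289.07119034]
```

View pics/c3.png

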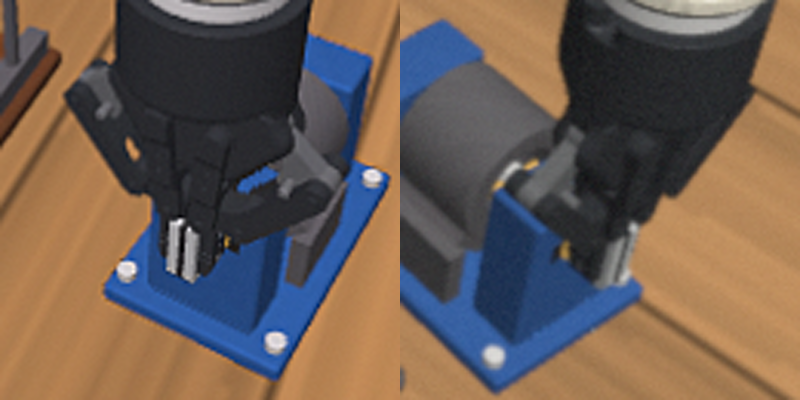

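The fingers are almost at the block face, and brass pin ends now show between roller and block at (500,182) and (535,163). That suggests the axle moved, so I'll work out the pin position.

Run:
```python
from h import *
J,b=load("s2b"); J0,a=load("scene0")
for n,im in (("before",a),("now",b)):
    h=cv2.cvtColor(im,cv2.COLOR_BGR2HSV); m=cv2.inRange(h,(12,110,110),(32,255,255))
    m[:140]=0;m[220:]=0;m[:,:395]=0;m[:,450:]=0
    ok=np.zeros_like(m); k,l,s,c=cv2.connectedComponentsWithStats(m)
    for i in range(1,k):
        if s[i,4]>2:
            p=onz(J,c[i],.078)-C; print(n,c[i].round(1),s[i,4],"u,v",(1e3*p@U).round(1),(1e3*p@V).round(1))
for u in (20,29): print(u,proj(J,C+u/1e3*U+.015*V),proj(J,C+u/1e3*U-.015*V))
```

```text
before [433.5 151.2] 837 u,v 1.9 -62.6
before [447.6 197.2] 68 u,v 79.1 -13.9
before [432.9 195.8] 33 u,v 65.1 0.7
now [419.6 146.4] 252 u,v -18.2 -52.8
now [417.2 172.9] 8 u,v 19.9 -11.9
now [406.5 179.5] 4 u,v 20.3 9.5
now [428.2 201.2] 11 u,v 68.2 12.9
20 [403.27300317 182.4884853 ] [418.55381039 173.37078457]
29 [407.53585309 186.25918574] [422.84474536 177.02452386]
```

>>> play_rows:
  commands:
    - [-0.003, 0, 0, 0, 0, 0, 255]
    - [-0.003, 0, 0, 0, 0, 0, 255]
    - [0, 0, 0, 0, 0, 0, 255]

```text
time: 4.8
position: [0.4534, 0.1059, 0.0633]
tool_rot: [0.0, 0.76, 0.65, -0.0]
contact_force: [0.6, 0.7, 0.2]
finger_gap: 0.0002
grip_force: 0.4
```

The pins moved about 8 mm from their start with almost no force, so the axle exits towards -y. I'll go over to the far stub and open the gripper on the way.

>>> play_rows:
  commands:
    - [0.02, 0, -0.03, 0, 0, 0, 255]
    - [0, 0, -0.12, 0, 0, 0, 255]
    - [0, 0, -0.13, 0, 0, 0, 200]
    - [-0.1, -0.003, 0, 0, 0, 0, 100]
    - [-0.12, 0, 0, 0, 0, 0, 0]
    - [-0.12, 0, 0, 0, 0, 0, 0]
    - [-0.12, 0, 0, 0, 0, 0, 0]
    - [-0.1, 0, 0, 0, 0, 0, 0]
    - [0, 0, 0, 0, 0, 0, 0]

```text
time: 5.92
position: [0.4273, -0.0558, 0.1479]
tool_rot: [0.0, 0.761, 0.649, -0.0]
contact_force: [0.3, 0.7, 0.3]
finger_gap: 0.0856
grip_force: 0.0
```

Run:
```python
from h import *
t=C-.079*U; t[2]=.055; rep(t)
I,a=snap("wrist","w2")
```

```text
t 5.92 p [ 0.4273 -0.0558  0.1479] bore u,v,z mm [-8.660e+01  1.000e-01  1.479e+02] F u,v,z [0.7 0.2 0.3] M [0.03 0.03 0.01] gap 85.6 grip 0.0
toolx [ 0.159  0.987 -0.001] toolz [ 5.e-04 -6.e-04 -1.e+00]
delta tool norm [ 0.0255 -0.0005  0.3096]
```

View pics/w2.png

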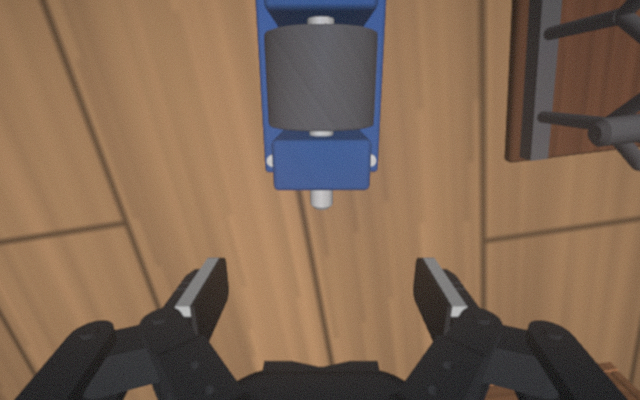

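The far stub stands out at (321,190–207), and the fingers straddle it. I'll measure the stub and block edge.

Run:
```python
from h import *
I,_=load("w2")
for n,uv,z in (("end",(321.5,207),.075),("blk",(321,189),.099),("blkL",(275,189),.099),("blkR",(370,189),.099),("stubL",(312,197),.075),("stubR",(331,197),.075),("axtop",(320,20),.075),("axtop2",(320.5,132),.075)):
    p=onz(I,uv,z)-C; print(n,(1e3*p@U).round(1),(1e3*p@V).round(1))
```

```text
end -86.1 -0.5
blk -65.4 -0.8
blkL -65.3 -29.3
blkR -65.6 29.5
stubL -78.6 -7.2
stubR -78.7 6.2
axtop 32.4 -1.0
axtop2 -33.5 -1.0
```

>>> play_rows:
  commands:
    - [0.022, -0.002, 0.06, 0, 0, 0, 0]
    - [0, 0, 0.1, 0, 0, 0, 0]
    - [0, 0, 0.1, 0, 0, 0, 0]
    - [0, 0, 0.05, 0, 0, 0, 0]
    - [0, 0, 0, 0, 0, 0, 0]

```text
time: 6.6
position: [0.4276, -0.0465, 0.0538]
tool_rot: [-0.001, 0.759, 0.651, -0.001]
contact_force: [-0.7, 0.4, 0.3]
finger_gap: 0.0857
grip_force: 0.0
```

```bash
python3 -c "
from h import *
rep()"
```

```text
t 6.6 p [ 0.4276 -0.0465  0.0538] bore u,v,z mm [-77.4  -1.1  53.8] F u,v,z [ 0.3 -0.8  0.3] M [-0.04  0.   -0.  ] gap 85.7 grip 0.0
toolx [ 0.154  0.988 -0.   ] toolz [-1.8e-03  3.0e-04 -1.0e+00]
```

>>> play_rows:
  commands:
    - [0, 0, 0, 0, 0, 0, 120]
    - [0, 0, 0, 0, 0, 0, 170]
    - [0, 0, 0, 0, 0, 0, 200]
    - [0, 0, 0, 0, 0, 0, 255]
    - [0, 0, 0, 0, 0, 0, 255]
    - [0, 0, 0, 0, 0, 0, 255]

```text
time: 7.35
position: [0.431, -0.0486, 0.0563]
tool_rot: [0.003, 0.76, 0.65, 0.002]
contact_force: [1.9, -4.4, 9.7]
finger_gap: 0.0138
grip_force: 60.0
```

```bash
python3 -c "
from h import *
rep()"
```

```text
t 7.35 p [ 0.431  -0.0486  0.0563] bore u,v,z mm [-78.9   2.6  56.3] F u,v,z [-4.   2.5  9.7] M [-0.43 -0.25 -0.01] gap 13.8 grip 60.0
toolx [ 0.156  0.988 -0.   ] toolz [ 0.0067 -0.0012 -1.    ]
```

>>> play_rows:
  commands:
    - [0, 0, 0, 0, 0, 0, 255]
    - [0, 0, 0, 0, 0, 0, 255]

```text
time: 7.6
position: [0.4309, -0.0487, 0.0563]
tool_rot: [0.003, 0.76, 0.65, 0.002]
contact_force: [0.7, -4.3, 11.0]
finger_gap: 0.0137
grip_force: 59.0
```

Run:
```python
from h import *
rep()
I,a=snap("wrist","w3")
cv2.imwrite("pics/c4.png",cv2.resize(a[150:400,190:450,::-1],(780,600),interpolation=2)) if 0 else cv2.imwrite("pics/c4.png",cv2.resize(a[150:350,190:450,::-1],(780,600),interpolation=2))
```

```text
t 7.6 p [ 0.4309 -0.0487  0.0563] bore u,v,z mm [-79.    2.5  56.3] F u,v,z [-4.1  1.3 11. ] M [-0.41 -0.1   0.12] gap 13.7 grip 59.0
toolx [ 0.156  0.988 -0.   ] toolz [ 0.0064 -0.0013 -1.    ]
```

View pics/c4.png

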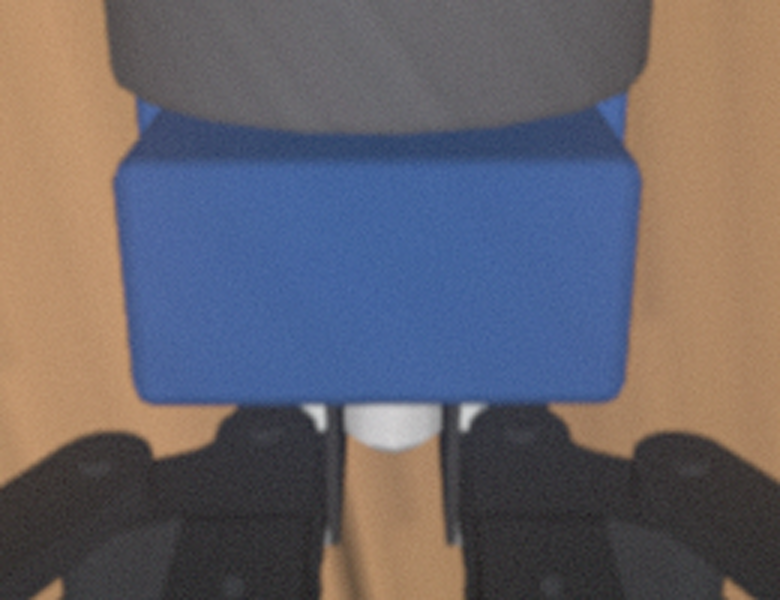

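The axle is gripped cleanly between both pads, with the stub end at about (390,440) in the crop. The 10 N upward force comes from the closing swing. I'll raise the tool 2 mm to relieve it, then start drawing.

>>> play_rows:
  commands:
    - [0, 0, -0.004, 0, 0, 0, 255]
    - [0, 0, -0.003, 0, 0, 0, 255]
    - [0, 0, 0, 0, 0, 0, 255]

```text
time: 8.02
position: [0.4285, -0.0484, 0.0569]
tool_rot: [0.001, 0.76, 0.65, 0.0]
contact_force: [0.6, -5.3, 2.5]
finger_gap: 0.0136
grip_force: 59.0
```

```bash
python3 -c "
from h import *
rep()"
```

```text
t 8.03 p [ 0.4285 -0.0484  0.0569] bore u,v,z mm [-79.2   0.1  56.9] F u,v,z [-5.2  1.4  2.5] M [-0.97 -0.17 -0.15] gap 13.6 grip 59.0
toolx [ 0.156  0.988 -0.001] toolz [ 0.0015 -0.001  -1.    ]
```

>>> play_rows:
  commands:
    - [-0.004, 0, 0, 0, 0, 0, 255]
    - [-0.006, 0, 0, 0, 0, 0, 255]
    - [-0.006, 0, 0, 0, 0, 0, 255]
    - [0, 0, 0, 0, 0, 0, 255]

```text
time: 8.52
position: [0.4279, -0.0511, 0.0567]
tool_rot: [0.0, 0.76, 0.65, 0.001]
contact_force: [2.3, 4.3, 3.9]
finger_gap: 0.0135
grip_force: 59.3
```

```bash
python3 -c "
from h import *
rep()"
```

```text
t 8.53 p [ 0.4279 -0.0511  0.0567] bore u,v,z mm [-81.9  -0.   56.7] F u,v,z [4.6 1.6 3.9] M [ 0.97 -0.53 -0.14] gap 13.5 grip 59.3
toolx [0.154 0.988 0.001] toolz [ 1.4e-03  9.0e-04 -1.0e+00]
```

>>> play_rows:
  commands:
    - [-0.006, 0, -0.001, 0, 0, 0, 255]
    - [-0.008, 0, 0, 0, 0, 0, 255]
    - [-0.008, 0, 0, 0, 0, 0, 255]
    - [-0.008, 0, 0, 0, 0, 0, 255]
    - [-0.008, 0, 0, 0, 0, 0, 255]
    - [-0.008, 0, 0, 0, 0, 0, 255]
    - [-0.008, 0, 0, 0, 0, 0, 255]
    - [0, 0, 0, 0, 0, 0, 255]

```text
time: 9.52
position: [0.4245, -0.0685, 0.0566]
tool_rot: [0.0, 0.76, 0.65, -0.0]
contact_force: [2.6, 1.4, 2.0]
finger_gap: 0.0138
grip_force: 59.2
```

```bash
python3 -c "
from h import *
rep()"
```

```text
t 9.53 p [ 0.4245 -0.0685  0.0566] bore u,v,z mm [-99.6  -0.7  56.6] F u,v,z [1.8 2.4 2. ] M [ 0.35 -0.52 -0.24] gap 13.8 grip 59.2
toolx [ 0.155  0.988 -0.   ] toolz [-3.e-04 -4.e-04 -1.e+00]
```

>>> play_rows:
  commands:
    - [-0.01, 0.002, 0, 0, 0, 0, 255]
    - [-0.012, 0, 0, 0, 0, 0, 255]
    - [-0.012, 0, 0, 0, 0, 0, 255]
    - [-0.012, 0, 0, 0, 0, 0, 255]
    - [-0.012, 0, 0, 0, 0, 0, 255]
    - [-0.012, 0, 0, 0, 0, 0, 255]
    - [-0.012, 0, 0, 0, 0, 0, 255]
    - [-0.012, 0, 0, 0, 0, 0, 255]
    - [0, 0, 0, 0, 0, 0, 255]

```text
time: 10.65
position: [0.4207, -0.0967, 0.0566]
tool_rot: [0.0, 0.76, 0.65, -0.0]
contact_force: [-0.2, -1.4, -0.1]
finger_gap: 0.0135
grip_force: 59.1
```

```bash
python3 -c "
from h import *
rep()"
```

```text
t 10.65 p [ 0.4207 -0.0967  0.0566] bore u,v,z mm [-128.1   -0.2   56.6] F u,v,z [-1.4 -0.  -0.1] M [-0.18  0.1   0.01] gap 13.5 grip 59.1
toolx [ 0.155  0.988 -0.001] toolz [-3.e-04 -6.e-04 -1.e+00]
```

>>> play_rows:
  commands:
    - [-0.01, 0, 0, 0, 0, 0, 255]
    - [-0.012, 0, 0, 0, 0, 0, 255]
    - [-0.012, 0, 0, 0, 0, 0, 255]
    - [-0.012, 0, 0, 0, 0, 0, 255]
    - [-0.012, 0, 0, 0, 0, 0, 255]
    - [-0.012, 0, 0, 0, 0, 0, 255]
    - [-0.012, 0, 0, 0, 0, 0, 255]
    - [-0.012, 0, 0, 0, 0, 0, 255]
    - [0, 0, 0, 0, 0, 0, 255]

```text
time: 11.78
position: [0.4164, -0.1245, 0.0567]
tool_rot: [0.0, 0.76, 0.65, -0.0]
contact_force: [-0.9, -1.1, -0.5]
finger_gap: 0.0139
grip_force: 59.0
```

Run:
```python
from h import *
rep()
I,a=snap("wrist","w4"); cv2.imwrite("pics/c5.png",cv2.resize(a[150:400,190:450,::-1],(624,600),interpolation=2))
```

```text
t 11.78 p [ 0.4164 -0.1245  0.0567] bore u,v,z mm [-1.562e+02 -1.000e-01  5.670e+01] F u,v,z [-1.2 -0.7 -0.5] M [-0.23  0.08  0.11] gap 13.9 grip 59.0
toolx [ 0.155  0.988 -0.   ] toolz [-1.e-04 -5.e-04 -1.e+00]
```

View pics/c5.png

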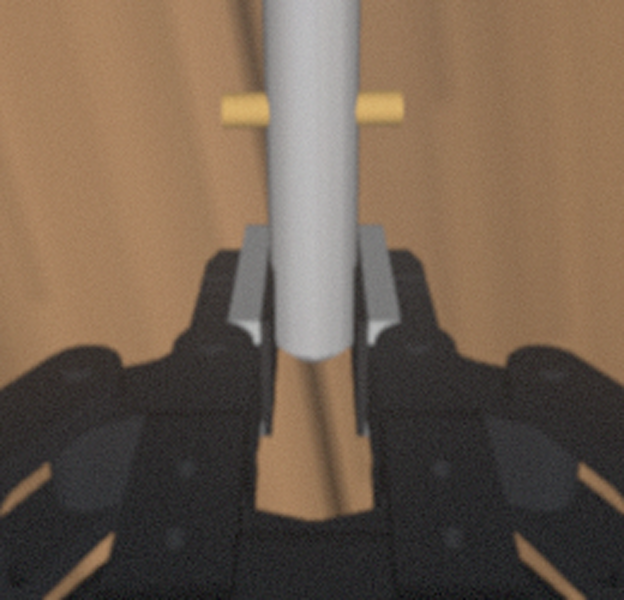

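The drawn axle shows straight and centred between the pads, with its outer pins at about (312,108) in the crop. Next I'll release it, slide the open fingers along to the centre, and regrip.

>>> play_rows:
  commands:
    - [0, 0, 0, 0, 0, 0, 200]
    - [0, 0, 0, 0, 0, 0, 150]
    - [0, 0, 0, 0, 0, 0, 60]
    - [0, 0, 0, 0, 0, 0, 0]
    - [0, 0, 0, 0, 0, 0, 0]
    - [0, 0, 0, 0, 0, 0, 0]

```text
time: 12.58
position: [0.4166, -0.1238, 0.0567]
tool_rot: [0.0, 0.76, 0.65, 0.0]
contact_force: [-0.3, -0.4, -0.2]
finger_gap: 0.0848
grip_force: 0.0
```

```bash
cat >> h.py <<'E'
def brass(im):
    h=cv2.cvtColor(im,cv2.COLOR_RGB2HSV); m=cv2.inRange(h,(18,130,110),(32,255,255))
    k,l,s,c=cv2.connectedComponentsWithStats(m); return [(c[i].round(1),s[i]) for i in range(1,k) if s[i,4]>25]
E
python3 - <<'E'
from h import *
rep()
I,a=snap("wrist","w5")
import cv2
for nm in ("w4","w5"):
    J,im=load(nm); print(nm)
    for c,s in brass(im[:,:,::-1]):
        p=onz(J,c,.075)-C; print(c,s.tolist(),(1e3*p@U).round(1),(1e3*p@V).round(1))
E
```

```text
t 12.57 p [ 0.4166 -0.1238  0.0567] bore u,v,z mm [-155.5   -0.    56.7] F u,v,z [-0.4 -0.2 -0.2] M [-0.01  0.03 -0.01] gap 84.8 grip 0.0
toolx [ 0.155  0.988 -0.   ] toolz [ 1.e-04 -0.e+00 -1.e+00]
w4
w5
```

```bash
sed -i 's/(18,130,110),(32/(18,120,140),(32/' h.py
python3 - <<'E'
from h import *
J,im=load("w4"); h=cv2.cvtColor(im,cv2.COLOR_BGR2HSV); print(h[195,288],h[195,349],h[300,250],h[195,200])
J,im=load("w5"); h=cv2.cvtColor(im,cv2.COLOR_BGR2HSV)
hh=cv2.inRange(h,(19,105,120),(30,255,255)); k,l,s,c=cv2.connectedComponentsWithStats(hh)
for i in range(1,k):
    if s[i,4]>15:
        p=onz(J,c[i],.072)-C; print(c[i].round(1),s[i].tolist(),(1e3*p@U).round(1),(1e3*p@V).round(1))
E
```

```text
[ 19 123 214] [ 20 123 216] [ 15 102 132] [ 13 112 166]
[292.4 194.8] [284, 189, 18, 13, 166] -117.2 -12.8
[347. 194.] [338, 188, 19, 13, 161] -116.8 9.8
```

>>> play_rows:
  commands:
    - [0.05, -0.001, 0, 0, 0, 0, 0]
    - [0.08, 0, 0, 0, 0, 0, 0]
    - [0.07, 0, 0.004, 0, 0, 0, 0]
    - [0.026, 0, 0, 0, 0, 0, 0]
    - [0, 0, 0, 0, 0, 0, 100]
    - [0, 0, 0, 0, 0, 0, 160]
    - [0, 0, 0, 0, 0, 0, 200]
    - [0, 0, 0, 0, 0, 0, 255]
    - [0, 0, 0, 0, 0, 0, 255]
    - [0, 0, 0, 0, 0, 0, 255]

```text
time: 13.88
position: [0.4269, -0.0573, 0.0556]
tool_rot: [0.0, 0.76, 0.65, -0.0]
contact_force: [-0.5, -2.5, 1.3]
finger_gap: 0.0137
grip_force: 58.4
```

```bash
python3 -c "
from h import *
rep()"
```

```text
t 13.88 p [ 0.4269 -0.0573  0.0556] bore u,v,z mm [-88.2  -0.1  55.6] F u,v,z [-2.5 -0.1  1.3] M [-0.45  0.    0.05] gap 13.7 grip 58.4
toolx [ 0.155  0.988 -0.   ] toolz [ 4.e-04 -4.e-04 -1.e+00]
```

>>> play_rows:
  commands:
    - [0, 0, -0.002, 0, -0.003, 0, 255]
    - [0, 0, -0.002, 0, -0.003, 0, 255]
    - [0, 0, 0, 0, 0, 0, 255]

```text
time: 14.25
position: [0.4267, -0.0561, 0.0566]
tool_rot: [0.012, 0.759, 0.651, -0.015]
contact_force: [0.1, -1.6, -0.1]
finger_gap: 0.0142
grip_force: 58.4
```

```bash
python3 -c "
from h import *
rep()"
```

```text
t 14.25 p [ 0.4267 -0.0561  0.0566] bore u,v,z mm [-87.   -0.4  56.6] F u,v,z [-1.6  0.3 -0.1] M [-0.13 -0.02  0.05] gap 14.2 grip 58.4
toolx [ 0.153  0.988 -0.038] toolz [-0.0061 -0.0377 -0.9993]
```

>>> play_rows:
  commands:
    - [0, 0, -0.002, 0, -0.003, 0, 255]
    - [0, 0, -0.002, 0, -0.002, 0, 255]
    - [0, 0, 0, 0, 0, 0, 255]

```text
time: 14.62
position: [0.4266, -0.0562, 0.0578]
tool_rot: [0.022, 0.759, 0.65, -0.026]
contact_force: [0.2, -0.0, -2.2]
finger_gap: 0.0143
grip_force: 58.4
```

Run:
```python
from h import *
rep()
J,im=snap("wrist","w6"); h=cv2.cvtColor(im,cv2.COLOR_RGB2HSV)
hh=cv2.inRange(h,(19,105,120),(30,255,255)); k,l,s,c=cv2.connectedComponentsWithStats(hh)
for i in range(1,k):
    if s[i,4]>15:
        p=onz(J,c[i],.075)-C; print(c[i].round(1),s[i].tolist(),(1e3*p@U).round(1),(1e3*p@V).round(1))
```

```text
t 14.62 p [ 0.4266 -0.0562  0.0578] bore u,v,z mm [-87.1  -0.6  57.8] F u,v,z [-0.   0.2 -2.2] M [ 0.07  0.   -0.03] gap 14.3 grip 58.4
toolx [ 0.153  0.986 -0.069] toolz [-0.0111 -0.0684 -0.9976]
[302. 332.] [298, 328, 7, 7, 26] -117.4 -10.6
```

>>> play_rows:
  commands:
    - [-0.006, 0, 0.0004, 0, 0, 0, 255]
    - [-0.01, 0, 0.0007, 0, 0, 0, 255]
    - [-0.01, 0, 0.0007, 0, 0, 0, 255]
    - [-0.01, 0, 0.0007, 0, 0, 0, 255]
    - [-0.01, 0, 0.0007, 0, 0, 0, 255]
    - [-0.01, 0, 0.0007, 0, 0, 0, 255]
    - [0, 0, 0, 0, 0, 0, 255]

```text
time: 15.55
position: [0.4241, -0.0737, 0.0579]
tool_rot: [0.022, 0.76, 0.65, -0.026]
contact_force: [0.1, -0.7, -2.0]
finger_gap: 0.0141
grip_force: 58.4
```

```bash
python3 -c "
from h import *
rep()"
```

```text
t 15.55 p [ 0.4241 -0.0737  0.0579] bore u,v,z mm [-104.8   -0.4   57.9] F u,v,z [-0.7  0.2 -2. ] M [ 0.09 -0.03  0.02] gap 14.1 grip 58.4
toolx [ 0.155  0.986 -0.069] toolz [-0.0108 -0.0683 -0.9976]
```

Drag is negligible, so I'll draw it out fully.

>>> play_rows:
  commands:
    - [-0.014, 0, 0.001, 0, 0, 0, 255]
    - [-0.018, 0, 0.0012, 0, 0, 0, 255]
    - [-0.018, 0, 0.0012, 0, 0, 0, 255]
    - [-0.018, 0, 0.0012, 0, 0, 0, 255]
    - [-0.018, 0, 0.0012, 0, 0, 0, 255]
    - [-0.02, 0, 0.0014, 0, 0, 0, 255]
    - [-0.02, 0, 0.0014, 0, 0, 0, 255]
    - [-0.02, 0, 0.0014, 0, 0, 0, 255]
    - [-0.03, 0, 0.0021, 0, 0, 0, 255]
    - [-0.04, 0, 0.0028, 0, 0, 0, 255]
    - [0, 0, 0, 0, 0, 0, 255]

```text
time: 16.92
position: [0.4138, -0.1388, 0.0579]
tool_rot: [0.023, 0.76, 0.649, -0.026]
contact_force: [0.5, -0.2, -2.2]
finger_gap: 0.014
grip_force: 58.4
```

```bash
python3 -c "
from h import *
rep()"
```

```text
t 16.93 p [ 0.4138 -0.1388  0.0579] bore u,v,z mm [-170.7   -0.4   57.9] F u,v,z [-0.1  0.6 -2.2] M [0.11 0.   0.02] gap 14.0 grip 58.4
toolx [ 0.157  0.985 -0.069] toolz [-0.0108 -0.0686 -0.9976]
```

The axle is clear of the stand and held level. Before swinging to the rack, I'll refine the rack yaw from its rail edges and pins.

Run:
```python
from h import *
S=load("scene0")[0]; D=load("side0")[0]
s2=lambda p:(p[0]/2+200,p[1]/2+180); d2=lambda p:((p[0]-400)*.375+190,p[1]*.375+150)
for nm,I,f,a,b in (("scR",S,s2,(163,78),(362,243)),("scL",S,s2,(60,155),(242,347)),("sdL",D,d2,(460,297),(626,132)),("sdR",D,d2,(592,348),(741,168))):
    P,Q=onz(I,f(a),.028),onz(I,f(b),.028); d=P-Q if P[1]>Q[1] else Q-P; print(nm,P[:2].round(3),Q[:2].round(3),"yaw",round(np.arctan2(-d[0],d[1]),3))
for n,I in (("scene0",S),("side0",D)):
    im=load(n)[1]; h=cv2.cvtColor(im,cv2.COLOR_BGR2HSV); m=cv2.inRange(h,(19,110,120),(30,255,255)); k,l,s,c=cv2.connectedComponentsWithStats(m)
    for i in range(1,k):
        if 4<s[i,4]<200:
            p=onz(I,c[i],.108); 
            if .58<p[0]<.74 and -.08<p[1]<.14: print(n,c[i].round(1),s[i,4],p[:2].round(4))
rep(); print(st()[0]["qpos"].round(2))
```

```text
scR [ 0.603 -0.057] [0.604 0.135] yaw -0.004
scL [ 0.699 -0.058] [0.709 0.129] yaw -0.052
sdL [0.717 0.128] [ 0.703 -0.061] yaw -0.075
sdR [0.619 0.129] [ 0.606 -0.057] yaw -0.07
scene0 [270.8 201.5] 16 [ 0.6321 -0.0392]
scene0 [282.4 211.8] 26 [ 0.633  -0.0156]
scene0 [235.1 226.4] 19 [ 0.6909 -0.0407]
scene0 [246.7 237.3] 27 [ 0.6915 -0.0173]
scene0 [339.  255.3] 25 [0.6305 0.0823]
scene0 [352.9 267. ] 34 [0.6309 0.1054]
scene0 [303.  284.5] 26 [0.6887 0.0805]
scene0 [316.7 297.5] 36 [0.6896 0.1037]
side0 [270.8 172.6] 5 [ 0.6926 -0.0424]
side0 [263.4 180.2] 13 [ 0.6929 -0.0164]
side0 [291.4 187.9] 15 [ 0.6355 -0.0151]
side0 [234.5 212.2] 10 [0.6903 0.0792]
side0 [225.4 221.4] 20 [0.6908 0.1038]
side0 [264.9 222.1] 9 [0.6323 0.0806]
side0 [256.2 232.1] 17 [0.6327 0.1056]
t 16.93 p [ 0.4138 -0.1388  0.0579] bore u,v,z mm [-170.7   -0.4   57.9] F u,v,z [-0.1  0.6 -2.2] M [0.11 0.   0.02] gap 14.0 grip 58.4
toolx [ 0.157  0.985 -0.069] toolz [-0.0108 -0.0686 -0.9976]
[ 0.12  0.4   0.09  2.24  0.07  0.5  -0.02]
```

>>> play_rows:
  commands:
    - [0, 0, -0.05, 0, 0, 0, 255]
    - [0, 0, -0.12, 0, 0, 0, 255]
    - [0, 0, -0.15, 0, 0, 0, 255]
    - [0, 0, -0.12, 0, 0, 0, 255]
    - [0, 0, -0.06, 0, 0, 0, 255]
    - [0, 0, 0, 0, 0, 0, 255]

```text
time: 17.68
position: [0.4167, -0.1269, 0.2095]
tool_rot: [0.024, 0.759, 0.65, -0.025]
contact_force: [-0.3, 0.6, -2.2]
finger_gap: 0.0139
grip_force: 58.6
```

>>> play_rows:
  commands:
    - [0, 0, 0, 0.00176, 0, 0.0254, 255]
    - [0, 0, 0, 0.00176, 0, 0.0254, 255]
    - [0, 0, 0, 0.00176, 0, 0.0254, 255]
    - [0, 0, 0, 0.00176, 0, 0.0254, 255]
    - [0, 0, 0, 0.00176, 0, 0.0254, 255]
    - [0, 0, 0, 0.00176, 0, 0.0254, 255]
    - [0, 0, 0, 0.00176, 0, 0.0254, 255]
    - [0, 0, 0, 0.00176, 0, 0.0254, 255]
    - [0, 0, 0, 0.00176, 0, 0.0254, 255]
    - [0, 0, 0, 0, 0, 0, 255]

```text
time: 18.92
position: [0.415, -0.1272, 0.2068]
tool_rot: [-0.0, 0.999, -0.011, -0.035]
contact_force: [-0.9, 1.3, -2.6]
finger_gap: 0.0139
grip_force: 58.6
```

```bash
python3 -c "
from h import *
rep([.661,.032,.20]); s,p,R=st(); print('yaw',np.arctan2(R[1,0],R[0,0]),s['qpos'].round(2))"
```

```text
t 18.93 p [ 0.415  -0.1272  0.2068] bore u,v,z mm [-159.    -1.   206.8] F u,v,z [ 1.1 -1.  -2.6] M [ 0.03 -0.07 -0.  ] gap 13.9 grip 58.6
toolx [ 0.997 -0.023 -0.071] toolz [-0.0708  0.0017 -0.9975]
delta tool norm [ 0.8072 -0.5489 -0.0346]
yaw -0.02258941214923783 [-0.    0.17  0.24  2.1  -0.03  0.95 -1.34]
```

>>> play_rows:
  commands:
    - [0.06, -0.045, -0.0035, 0, 0, 0, 255]
    - [0.085, -0.058, -0.0035, 0, 0, 0, 255]
    - [0.085, -0.058, -0.0035, 0, 0, 0, 255]
    - [0.085, -0.058, -0.0035, 0, 0, 0, 255]
    - [0.085, -0.058, -0.0035, 0, 0, 0, 255]
    - [0.085, -0.058, -0.0035, 0, 0, 0, 255]
    - [0.085, -0.058, -0.0035, 0, 0, 0, 255]
    - [0.085, -0.058, -0.0035, 0, 0, 0, 255]
    - [0.085, -0.058, -0.0035, 0, 0, 0, 255]
    - [0.06, -0.04, -0.0035, 0, 0, 0, 255]
    - [0, 0, 0, 0, 0, 0, 255]
    - [0, 0, 0, 0, 0, 0, 255]

```text
time: 20.42
position: [0.6592, 0.0316, 0.2007]
tool_rot: [-0.0, 0.999, -0.012, -0.035]
contact_force: [-0.2, -0.0, -2.5]
finger_gap: 0.0134
grip_force: 58.6
```

Run:
```python
from h import *
rep([.660,.032,.15]); s,p,R=st(); print('yaw',np.arctan2(R[1,0],R[0,0]))
S,a=snap("scene","s5"); D,b=snap("side","s6"); W,w=snap("wrist","w7")
for n,I,im,z in (("scene",S,a,.22),("side",D,b,.22),("wrist",W,w,.108)):
    h=cv2.cvtColor(im,cv2.COLOR_RGB2HSV); m=cv2.inRange(h,(19,105,120),(30,255,255)); k,l,s,c=cv2.connectedComponentsWithStats(m)
    for i in range(1,k):
        if 4<s[i,4]<400:
            for zz in (.108,.22):
                q=onz(I,c[i],zz)
                if .58<q[0]<.74 and -.08<q[1]<.14: print(n,c[i].round(1),s[i,4],zz,q[:2].round(4))
```

```text
t 20.43 p [0.6592 0.0316 0.2007] bore u,v,z mm [ 35.5 215.7 200.7] F u,v,z [-0.1 -0.2 -2.5] M [-0.01 -0.08  0.05] gap 13.4 grip 58.6
toolx [ 0.997 -0.023 -0.071] toolz [-0.0706  0.0014 -0.9975]
delta tool norm [ 0.0146 -0.0014  0.1683]
yaw -0.023164618986293344
scene [257.8 193. ] 28 0.108 [ 0.6345 -0.0627]
scene [257.8 193. ] 28 0.22 [0.6897 0.0188]
scene [273.2 205.7] 45 0.108 [ 0.6346 -0.0317]
scene [273.2 205.7] 45 0.22 [0.6898 0.043 ]
scene [282.5 211.7] 26 0.108 [ 0.6329 -0.0157]
scene [282.5 211.7] 26 0.22 [0.6884 0.0556]
scene [246.8 237.4] 28 0.108 [ 0.6914 -0.0171]
scene [246.8 237.4] 28 0.22 [0.7342 0.0545]
scene [338.9 255.4] 27 0.108 [0.6306 0.0823]
scene [338.9 255.4] 27 0.22 [0.6867 0.1323]
scene [352.6 267.2] 30 0.108 [0.6314 0.1054]
scene [303.  284.5] 26 0.108 [0.6888 0.0805]
scene [303.  284.5] 26 0.22 [0.7322 0.1308]
scene [316.7 297.5] 35 0.108 [0.6895 0.1036]
side [237.5 142.1] 17 0.22 [0.688  0.0446]
side [270.3 150. ] 18 0.22 [0.6301 0.0459]
side [270.8 172.6] 5 0.108 [ 0.6926 -0.0424]
side [270.8 172.6] 5 0.22 [0.6001 0.0962]
side [263.4 180.2] 13 0.108 [ 0.6
[... 570 characters left out ...]
59 0.108 [0.6883 0.0824]
wrist [248.5 153.8] 59 0.22 [0.7175 0.0561]
wrist [348.3 219.8] 177 0.108 [0.6328 0.0092]
wrist [348.3 219.8] 177 0.22 [0.689  0.0185]
wrist [292.4 220.5] 181 0.108 [0.6333 0.0535]
wrist [292.4 220.5] 181 0.22 [0.6893 0.0412]
wrist [378.3 219.5] 48 0.108 [ 0.6325 -0.0146]
wrist [378.3 219.5] 48 0.22 [0.6889 0.0063]
wrist [407.2 219.2] 40 0.108 [ 0.6321 -0.0375]
wrist [407.2 219.2] 40 0.22 [ 0.6887 -0.0054]
wrist [225.7 225. ] 39 0.108 [0.6306 0.107 ]
wrist [225.7 225. ] 39 0.22 [0.6879 0.0687]
wrist [254.2 225. ] 47 0.108 [0.6301 0.0842]
wrist [254.2 225. ] 47 0.22 [0.6876 0.057 ]
wrist [301.7 332.1] 24 0.22 [0.6298 0.0403]
wrist [338.9 331.9] 19 0.22 [0.6295 0.0225]
```

>>> play_rows:
  commands:
    - [0.002, -0.0033, 0.04, 0, 0, 0, 255]
    - [0.005, 0, 0.06, 0, 0, 0, 255]
    - [0.005, 0, 0.06, 0, 0, 0, 255]
    - [0.004, 0, 0.05, 0, 0, 0, 255]
    - [0, 0, 0, 0, 0, 0, 255]
    - [0, 0, 0, 0, 0, 0, 255]

```text
time: 21.32
position: [0.6607, 0.0325, 0.1385]
tool_rot: [-0.0, 0.999, -0.012, -0.034]
contact_force: [-0.3, -0.1, -2.3]
finger_gap: 0.0141
grip_force: 58.6
```

Run:
```python
from h import *
rep(); s,p,R=st(); za=p[2]+.019
S,a=snap("scene","s7"); D,b=snap("side","s8"); W,w=snap("wrist","w8")
for n,I,im in (("scene",S,a),("side",D,b),("wrist",W,w)):
    h=cv2.cvtColor(im,cv2.COLOR_RGB2HSV); m=cv2.inRange(h,(19,105,120),(30,255,255)); k,l,s,c=cv2.connectedComponentsWithStats(m)
    for i in range(1,k):
        if 4<s[i,4]<600:
            q=onz(I,c[i],.108);r=onz(I,c[i],za)
            if .58<q[0]<.74 and -.08<q[1]<.14: print(n,s[i,4],q[:2].round(4),r[:2].round(4))
```

```text
t 21.32 p [0.6607 0.0325 0.1385] bore u,v,z mm [ 36.6 217.  138.5] F u,v,z [-0.2 -0.3 -2.3] M [-0.05 -0.17  0.04] gap 14.1 grip 58.6
toolx [ 0.997 -0.024 -0.068] toolz [-0.0684  0.0017 -0.9977]
scene 21 [ 0.6907 -0.0409] [ 0.7097 -0.0069]
scene 22 [ 0.6697 -0.0113] [0.6907 0.0198]
scene 28 [ 0.6913 -0.0171] [0.7102 0.0146]
scene 30 [0.6701 0.0146] [0.6911 0.0432]
scene 26 [0.6303 0.0821] [0.6551 0.1042]
scene 33 [0.6311 0.1056] [0.6559 0.1254]
scene 26 [0.6887 0.0805] [0.7079 0.1028]
scene 34 [0.6892 0.1033] [0.7083 0.1233]
side 14 [ 0.7364 -0.0122] [0.6901 0.0454]
side 5 [ 0.6705 -0.0419] [0.6323 0.0194]
side 16 [ 0.6703 -0.0115] [0.6321 0.046 ]
side 10 [0.6903 0.0792] [0.6496 0.1256]
side 21 [0.6906 0.1037] [0.6499 0.1471]
side 7 [0.6319 0.0809] [0.5984 0.1271]
side 17 [0.633  0.1052] [0.5994 0.1484]
wrist 113 [ 0.691  -0.0167] [ 0.7083 -0.003 ]
wrist 98 [ 0.6903 -0.0396] [ 0.7078 -0.0192]
wrist 93 [0.6889 0.1055] [0.7068 0.0832]
wrist 110 [0.6883 0.0823] [0.7064 0.0669]
wrist 195 [0.6657 0.0162] [0.6904 0.0202]
wrist 178 [0.6661 0.0482] [0.6907 0.0428]
wrist 92 [ 0.6328 -0.015 ] [ 0.6673 -0.0018]
wrist 72 [ 0.6318 -0.0378] [ 0.6665 -0.0179]
wrist 93 [0.6299 0.0842] [0.6652 0.0682]
wrist 77 [0.6304 0.1075] [0.6655 0.0846]
wrist 23 [0.5814 0.0467] [0.631  0.0418]
wrist 15 [0.5812 0.0216] [0.6308 0.0241]
```

>>> play_rows:
  commands:
    - [0.002, -0.002, 0.03, 0, 0, 0, 255]
    - [0.002, 0, 0.035, 0, 0, 0, 255]
    - [0.002, 0, 0.03, 0, 0, 0, 255]
    - [0.001, 0, 0.02, 0, 0, 0, 255]
    - [0.001, 0, 0.02, 0, 0, 0, 255]
    - [0.001, 0, 0.015, 0, 0, 0, 255]
    - [0, 0, 0, 0, 0, 0, 255]

```text
time: 22.35
position: [0.6598, 0.0334, 0.093]
tool_rot: [-0.001, 0.999, -0.012, -0.035]
contact_force: [-0.4, 0.1, -1.3]
finger_gap: 0.014
grip_force: 58.8
```

```bash
python3 -c "
from h import *
rep()"
```

```text
t 22.35 p [0.6598 0.0334 0.093 ] bore u,v,z mm [ 37.4 216.1  93. ] F u,v,z [ 0.  -0.4 -1.3] M [ 0.01 -0.04 -0.  ] gap 14.0 grip 58.8
toolx [ 0.997 -0.024 -0.069] toolz [-0.0692  0.002  -0.9976]
```

>>> play_rows:
  commands:
    - [0, 0, 0.005, 0, 0, 0, 255]
    - [0, 0, 0.004, 0, 0, 0, 255]
    - [0, 0, 0, 0, 0, 0, 255]

```text
time: 22.72
position: [0.6602, 0.0338, 0.0917]
tool_rot: [-0.001, 0.999, -0.012, -0.034]
contact_force: [-1.3, 2.0, 6.2]
finger_gap: 0.0141
grip_force: 59.3
```

```bash
python3 -c "
from h import *
rep()"
```

```text
t 22.73 p [0.6602 0.0338 0.0917] bore u,v,z mm [ 37.8 216.3  91.7] F u,v,z [ 1.8 -1.6  6.2] M [ 0.4   0.39 -0.19] gap 14.1 grip 59.3
toolx [ 0.997 -0.024 -0.068] toolz [-0.0678  0.0027 -0.9977]
```

Contact reaction is about 8 N at the expected seating height. I'll open partway to stay clear of the spares and check.

>>> play_rows:
  commands:
    - [0, 0, -0.002, 0, 0, 0, 255]
    - [0, 0, 0, 0, 0, 0, 200]
    - [0, 0, 0, 0, 0, 0, 190]
    - [0, 0, 0, 0, 0, 0, 175]
    - [0, 0, 0, 0, 0, 0, 165]
    - [0, 0, 0, 0, 0, 0, 165]

```text
time: 23.48
position: [0.6597, 0.033, 0.091]
tool_rot: [-0.0, 0.999, -0.012, -0.035]
contact_force: [-0.1, 0.8, 0.0]
finger_gap: 0.0297
grip_force: 0.0
```

Run:
```python
from h import *
rep()
S,a=snap("scene","s9"); D,b=snap("side","s10")
cv2.imwrite("pics/c6.png",np.hstack([cv2.resize(a[170:370,200:400,::-1],(400,400),interpolation=2),cv2.resize(b[120:300,180:360,::-1],(400,400),interpolation=2)]))
```

```text
t 23.48 p [0.6597 0.033  0.091 ] bore u,v,z mm [ 37.  215.9  91. ] F u,v,z [ 0.8 -0.2  0. ] M [-0.04 -0.04  0.01] gap 29.7 grip 0.0
toolx [ 0.997 -0.024 -0.069] toolz [-0.0692  0.0016 -0.9976]
```

View pics/c6.png

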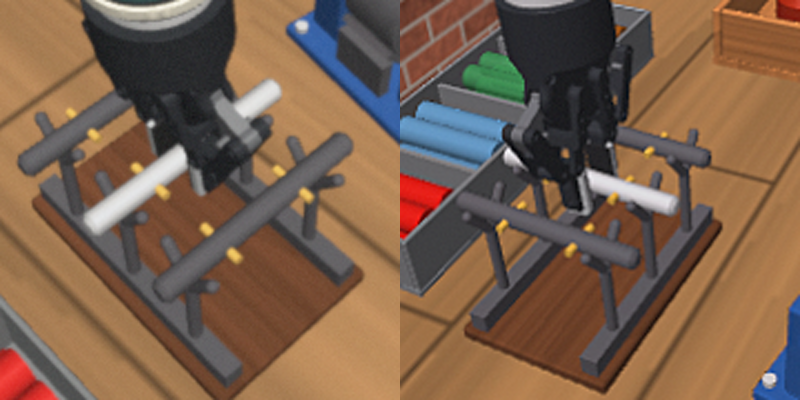

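The axle lies in the middle hooks, from (95,218) to (270,95) in the scene half, and both spares are in place. I'll lift straight up.

>>> play_rows:
  commands:
    - [-0.001, 0, -0.015, 0, 0, 0, 165]
    - [-0.002, 0, -0.03, 0, 0, 0, 165]
    - [-0.003, 0, -0.05, 0, 0, 0, 165]
    - [-0.007, 0, -0.1, 0, 0, 0, 165]
    - [-0.01, 0, -0.15, 0, 0, 0, 165]
    - [-0.007, 0, -0.1, 0, 0, 0, 165]
    - [0, 0, 0, 0, 0, 0, 165]

```text
time: 24.45
position: [0.6619, 0.0331, 0.2293]
tool_rot: [-0.001, 0.999, -0.012, -0.031]
contact_force: [0.4, 0.3, -0.0]
finger_gap: 0.0303
grip_force: 0.0
```

Run:
```python
from h import *
rep()
S,a=snap("scene","s11"); D,b=snap("side","s12")
for n,I,im in (("scene",S,a),("side",D,b)):
    h=cv2.cvtColor(im,cv2.COLOR_RGB2HSV); m=cv2.inRange(h,(19,105,120),(30,255,255)); k,l,s,c=cv2.connectedComponentsWithStats(m)
    for i in range(1,k):
        if 4<s[i,4]<600:
            q=onz(I,c[i],.108)
            if .58<q[0]<.74 and -.08<q[1]<.14: print(n,s[i,4],q[:2].round(4))
```

```text
t 24.45 p [0.6619 0.0331 0.2293] bore u,v,z mm [ 37.4 218.1 229.3] F u,v,z [ 0.4  0.3 -0. ] M [-0.03 -0.07 -0.03] gap 30.3 grip 0.0
toolx [ 0.998 -0.024 -0.062] toolz [-0.0618  0.0025 -0.9981]
scene 17 [ 0.632  -0.0388]
scene 27 [ 0.6329 -0.0155]
scene 19 [ 0.6906 -0.0409]
scene 19 [0.6308 0.0218]
scene 30 [ 0.6912 -0.0173]
scene 28 [0.6313 0.0456]
scene 19 [0.689  0.0199]
scene 26 [0.6303 0.0824]
scene 30 [0.6896 0.043 ]
scene 31 [0.6311 0.1053]
scene 25 [0.6887 0.0804]
scene 35 [0.6894 0.1032]
side 6 [ 0.693 -0.042]
side 13 [ 0.6929 -0.0164]
side 14 [ 0.6355 -0.0147]
side 12 [0.6911 0.0436]
side 14 [0.633  0.0457]
side 10 [0.6903 0.0792]
side 21 [0.6906 0.1037]
side 8 [0.6319 0.0804]
side 17 [0.633  0.1052]
```

```bash
python3 -c "
from h import *
print(manip.finish_job())"
```

```text
the job is handed in; nothing more can be done
None
```

The axle came out of the stand towards -y and now hangs in the middle pair of hooks, with no measurable shift of the spare axles. I handed the job in at about 24.6 s; no verdict was returned, and the roller's final position wasn't re-measured.

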